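Load the well block and index the guide bar six clicks

TASK

Get the pipetting station ready for row six. First turn its click-stop knob back, anticlockwise, until the guide bar is parked at its stop over the lip at the far end of the nest. Then lift the metal well block out of its storage dock (only its sides can be taken there), set it down flat on the worktop and let go, so that you can take it again by its upright handle plate, tilt its toe in under the lip and level it down until it lies flat in the nest, the bar still parked. Last, turn the knob exactly six clicks clockwise from the stop, so that the bar stands over the sixth row of wells, and let go; do not knock over the two vials or the dropper bottle.

Things in the scene. Friction and masses are not known exactly. Their poses are not given: they have to be found in the camera images.
- guide_knob (a joint): black fluted click-stop knob on an upright axis, on the station's white housing. 0 rad at the park stop, grows clockwise seen from above. One click = 20 deg = 0.349 rad; a spring ball holds each click (about 0.1 N m to turn past it). Each click moves the guide bar one row (9 mm); six clicks = 2.094 rad. Starts 3 or 4 clicks out; range 0 to 8 clicks
- knob_grip (a point): centre of the knob, on its axis: knob 38 mm across, its flat top 16 mm above this point, its lower edge 16 mm below; 17 mm below this point is the top of a scalloped steel index disc, 58 mm across, that turns with it. Along nest_center's axes it lies 8 mm nearer (-x), 86 mm left (+y) and 42 mm higher than that point; its own axes turn with the knob
- nest_center (a point): where block_center is when the block lies home in the fixed station's nest. x along the nest towards the lip, y left to the knob, z up. Floor 12 mm below this point, 24 mm above the worktop here. Cheeks 55 mm apart, tops 10 mm above this point: no room for fingers at the block's sides. Near sill 6 mm high, inner face at x = -54 mm; far wall at x = +53.5 mm
- lip_edge (a point): middle of the lower near edge of the lip that overhangs the far end of the nest: underside 11.5 mm above the nest's floor, lip 4 mm thick, 55 mm wide, reaching from this edge 7.5 mm to the far wall. 46 mm from nest_center along x. The block's toe goes under it tilted by about 5 to 12 deg, nose down. Axes as nest_center
- bar_center (a point): middle of the underside of the steel guide bar that bridges the nest on two rails; bar 14 mm along x, 4 mm thick, underside 29 mm above the nest's floor. Parked: 43 mm from nest_center towards the lip; after six clicks 11 mm to the near side of it. Rails and their posts stand 43 mm either side, up to 36 mm above the nest's floor. Axes as nest_center
- block_center (a point): centre of the loose aluminium well block (4 x 8 wells, 0.2 to 0.33 kg), 12 mm above its underside and below its top. x lengthwise to the toe, y across, z up. Body 50 mm wide, 24 mm tall, x = -52 to +40 mm; toe x = +40 to +52 mm, 44 mm wide, 7 mm tall, level with the underside. Starts in the dock, whose floor is 10 mm above the worktop; there its sides are bare from x = -20 to +24 mm
- block_handle (a point): middle of the block's upright handle plate, 48 mm behind block_center (-x) and 29 mm above it, 41 mm above the underside. Plate 8 mm thick along x, 46 mm wide along y, from the block's top 17 mm below this point to 17 mm above it. Axes as block_center. In the dock it is tucked into a recess of the white housing, 3 to 5 mm from its walls, and cannot be taken there
- dock_center (a point): where block_center lies at the start, in the fixed storage dock, 22 mm above the worktop; axes as the block's then. Grey base 84 mm wide, x = -100 to +60 mm, 10 mm high; four black guides beside the block, 21 mm high; white housing x = -100 to -37 mm, 84 mm wide, 71 mm high, with the recess for the handle
- well_block: the same well block; origin at the centre of its underside, 12 mm below block_center, same axes
- vial_a: amber vial with a teal cap, 25 mm across, 68 mm tall, standing beyond the hot plate on its left side; origin at the centre of its underside, z up
- vial_b: amber vial with a teal cap, 25 mm across, 68 mm tall, standing on the right near the front of the hot plate; origin at the centre of its underside, z up
- dropper: amber dropper bottle with a black top, 31 mm across, 107 mm tall, standing beyond the hot plate on its right side; origin at the centre of its underside, z up

How it is judged:
By the outcome, as a careful person would: the job done as asked, in the order asked, and still so for the second after the job is handed in, with the robot touching nothing.
It also fails if it takes over 72 s, if anything falls off the work surface, if the arm or the gripper's body presses on something with over 40 N, if the wrist force passes 120 N, or if a joint passes its speed limit or range.

ROBOT

A 6-joint arm with a two-finger parallel gripper is mounted at the origin on a cart in front of the work surface, level with it; the furniture and walls round the work are solid. World frame = base frame: x ahead of the robot, y to its left, z up, the work surface at z = 0. Lengths are in m, angles in degrees, forces in N, time in s.
With the tool pointing down it reaches from about 0.375 to 0.9 m from the base axis. Payload 3.1 kg.
Tool frame: the origin (TCP) lies at the very end of the fingers, on their centre line; the grasp point (between the pads) lies bot.grip_point_offset behind it (bot.grip_point_offset is the distance from the TCP to the grasp point, in m); z points along the fingers, y is the line along which they close (so a half turn about z gives the same grasp; the last joint's range is limited). The gripper opens to 87 mm and grips with 3 to 60 N. Pads are 19 mm wide; open, the fingers measure 117 mm over their backs; the gripper's body (75 mm by 190 mm) begins 51 mm behind the grasp point.
Start: joints at [-74.8, 30.224, 82.088, -0, 67.689, -10.227], TCP at [0.268, -0.564, 0.223] pointing down, gripper open.
Joint ranges: [-176.69, 176.69], [-43.24, 126.21], [12.49, 139.97], [-82, 262], [0, 151.66], [-163.58, 163.58]. Speed limits (degrees/s): [159.86, 159.86, 180, 180, 180, 180].

INTERFACE

Orientations are given as a 3x3 rotation matrix whose columns are the frame's x, y, z axes.
In Python, from rig import bot, viewer, ticket gives the robot as it stands.
- The arm moves only by the tool servo_tool, never from a script. Its argument "targets" is a list of rows, each an object with "offset": the shift along the tool's x, y, z in m, a list of three; "dr": the turn, a rotation vector about the tool's x, y, z in degrees, a list of three. In form: [{"offset": [x, y, z], "dr": [ax, ay, az]}, ...]. A call has 1 to 20 rows; each row is the pose to reach, as a shift and turn from the pose commanded when the call began, along the tool's axes at that moment; what a row does not reach only later rows make up. A row lasts 1/12 s, in which the tool goes at most 41.7 mm and 7.16 degrees, less where a joint would pass 70% of its speed; a pose out of reach is approached as far as the arm can. A call with a gripper value outside its range is refused whole. "gripper" is the gripper command: -1 is fully open, 1 is shut, values between are in proportion, set as the call begins (left out, the last holds). The fingers move at their own pace and stop on an object; the grip force is fixed at half the most. Time passes only in rows, so rows that repeat a pose let the fingers close. It gives the time, the measured TCP pose, the force, the opening and the grip force at its end, in the units of the state.
- bot.read_state(): the state, without advancing time (a new reading comes with each control period).
- viewer.capture(name): name is "scene" or "top" or "wrist"; returns a dict with "color" (480x640x3 uint8, red, green, blue), "camera_matrix" (3x3 intrinsics, pixels), "R" (3x3) and "t" (3): a world point X has camera coordinates R X + t. Camera axes: x right, y down, z forward; pixel columns grow to the right and rows downward; lengths in m; the calibration is good to about 2 mm. A picture is of the moment at which its call begins. There is no depth.
- ticket.hand_in(): hands the job in; it is judged then, once.
The state is a dict: "time_s": time; "joint_positions": joint angles; "qvel": joint speeds; "tau": joint torques, N m; "position": TCP position; "tcp_rot": TCP orientation; "force": force on the tool from outside, world axes, zero at the start; "moment": the same for the moment, N m; "opening": opening from 0.0 (shut) to 1.0 (fully open); "grasp_force": force on a finger pad.
Only numpy, scipy, OpenCV 4.12 (cv2) and the standard library are available. Lean on these libraries where they do the work, as an engineer would, in place of code of your own. Each camera call takes 0.05 s, during which the arm holds its last target. There are 200 camera calls.

## Working session

There is one attempt and no reset: what is moved stays moved. The work goes in short steps, Python scripts to look and compute and a tool call to move; the robot and the scene stay as the last step left them, time stands still between calls to the robot, and variables do not carry over. Pictures are saved under pics/ and viewed, at most 10 in all, crops included, and the job is handed in when it is done.

Besides the shell and the picture viewer there is one more tool, called after "Call:" in YAML: its name, and indented under it one key for each argument. servo_tool: Moves the arm, as the interface text tells. Its arguments: {"type":"object","properties":{"targets":{"type":"array"},"gripper":{"type":"number"}},"required":["targets"]}

```bash
mkdir -p pics; ls
python3 - <<'E'
from rig import bot, viewer
import cv2
s=bot.read_state(); print(s, bot.grip_point_offset)
for n in("scene","top"):
    c=viewer.capture(n); cv2.imwrite(f"pics/{n}0.png",c["color"][:,:,::-1]); print(n,c["camera_matrix"],c["R"],c["t"])
E
```

```text
pics
{'time_s': 0.0, 'joint_positions': array([-7.47974752e+01,  3.02790375e+01,  8.21558466e+01, -7.66362032e-04,
        6.76882632e+01, -1.02266294e+01]), 'qvel': array([ 0.01108899, -0.02729923, -0.0697995 ,  0.02717998,  0.01498673,
        0.01890081]), 'tau': array([-4.78717611e-04, -4.40041208e+01, -1.76592940e+01,  6.32319669e-02,
        5.83075953e-02, -1.83431403e-04]), 'position': array([ 0.26820853, -0.56372411,  0.22157386]), 'tcp_rot': array([[ 9.03114838e-01,  4.29398716e-01, -5.75561993e-04],
       [ 4.29398943e-01, -9.03112540e-01,  2.07086337e-03],
       [ 3.69428817e-04, -2.11737315e-03, -9.99997690e-01]]), 'force': array([-0.42870843, -0.47867238, -0.11692325]), 'moment': array([-0.00312467,  0.03765018,  0.03813626]), 'grasp_force': 0.0, 'opening': 1.0004287479699367} 0.0187
scene [[501.21880658   0.         326.38883476]
 [  0.         501.21880658 238.205187  ]
 [  0.           0.           1.        ]] [[ 0.80288448 -0.59596231 -0.014333  ]
 [-0.2853276  -0.36306271 -0.88700261]
 [ 0.52341634  0.71625023 -0.46154192]] [-0.41384979  0.18162587  1.01563082]
top [[569.5491545    0.         322.70523052]
 [  0.         569.5491545  242.56087426]
 [  0.           0.           1.        ]] [[-0.02774091 -0.99960028  0.00545268]
 [-0.98254999  0.0262633  -0.18413513]
 [ 0.18391833 -0.01046561 -0.98288581]] [-0.02482992  0.51704624  1.26293037]
```

View pics/scene0.png

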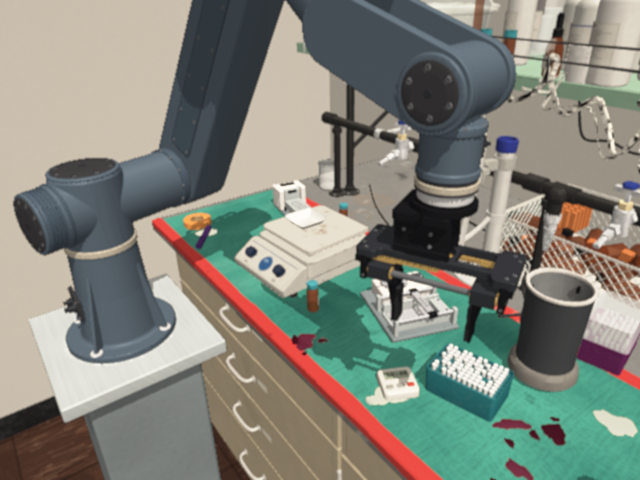

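View pics/top0.png

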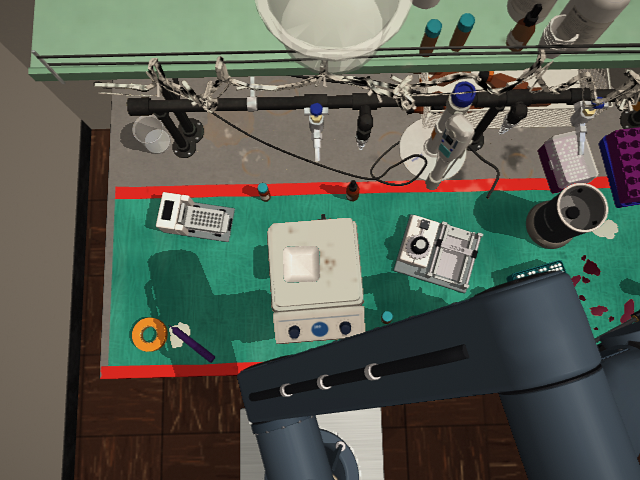

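```bash
python3 - <<'E'
import cv2,numpy as np
a=cv2.imread("pics/top0.png")
f=lambda x,y:cv2.resize(a[y:y+110,x:x+100],None,fx=4,fy=4,interpolation=cv2.INTER_CUBIC)
cv2.imwrite("pics/crop0.png",np.hstack([f(150,170),f(390,195)]))
E
cat > h.py <<'E'
from rig import bot, viewer
import numpy as np, cv2
from scipy.spatial.transform import Rotation as Ro
def ray(c,uv,z):
    K,R,t=[np.array(c[k]) for k in("camera_matrix","R","t")]
    d=R.T@np.linalg.solve(K,[uv[0],uv[1],1]); o=-R.T@t
    return o+d*(z-o[2])/d[2]
def proj(c,X):
    K,R,t=[np.array(c[k]) for k in("camera_matrix","R","t")]
    p=K@(R@np.asarray(X)+t); return p[:2]/p[2]
E
```

```text
(no output)
```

View pics/crop0.png

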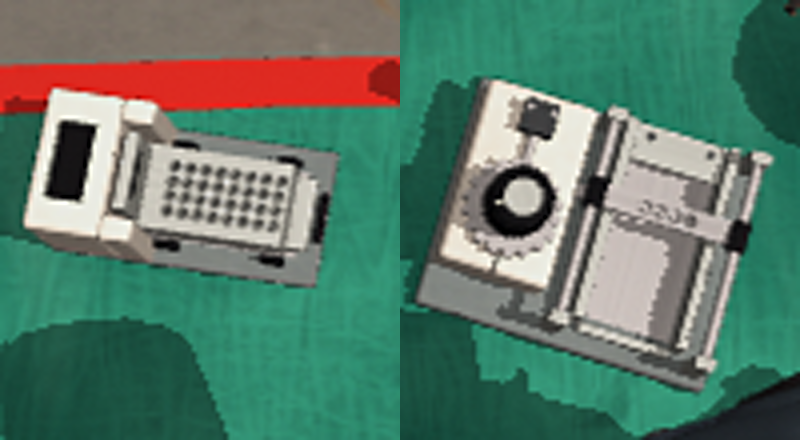

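```bash
cat >> h.py <<'E'
def down(yaw_y):  # tool down, closing line (y) at world angle yaw_y deg
    a=np.radians(yaw_y); y=np.array([np.cos(a),np.sin(a),0]); z=np.array([0,0,-1.]); return np.column_stack([np.cross(y,z),y,z])
def rel(p,Rt):
    s=bot.read_state(); R=s["tcp_rot"]; o=R.T@(np.array(p)-s["position"]); d=np.degrees(Ro.from_matrix(R.T@Rt).as_rotvec())
    print("off",o.round(4).tolist(),"dr",d.round(2).tolist(),"rows",max(np.linalg.norm(o)/.0417,np.linalg.norm(d)/7.16).round(1))
E
python3 - <<'E'
from h import *
c=viewer.capture("top")
cr=lambda x,y:(390+(x-400)/4,195+y/4) if x>=400 else (150+x/4,170+y/4)
k=ray(c,cr(519,201),.088);print("knob",k)
a=ray(c,cr(617,112),.06);b=ray(c,cr(560,318),.06);print("railL",a,b,np.degrees(np.arctan2(*(a-b)[[1,0]])))
a2=ray(c,cr(765,158),.06);b2=ray(c,cr(708,365),.06);print("railR",a2,b2,np.degrees(np.arctan2(*(a2-b2)[[1,0]])))
B=[ray(c,cr(*q),.01) for q in((337,155),(318,287))];print("base far",B)
H=[ray(c,cr(*q),.071) for q in((55,90),(24,225),(127,103))];print("housing",H)
T=[ray(c,cr(*q),.034) for q in((152,145),(297,165),(140,230),(285,250))];print("blk",np.array(T))
for n,q,z in(("va",(263,190),.06),("vb",(387,316),.068),("dr",(352,190),.06)): print(n,ray(c,q,z))
E
```

```text
knob [ 0.49682386 -0.25470926  0.088     ]
railL [ 0.55220113 -0.31926618  0.06      ] [ 0.43408782 -0.27905456  0.06      ] -18.801117357314507
railR [ 0.52302073 -0.40226596  0.06      ] [ 0.40523488 -0.36074868  0.06      ] -19.416588059562308
base far [array([0.61129839, 0.17013517, 0.01      ]), array([0.53115567, 0.1813052 , 0.01      ])]
housing [array([0.63848894, 0.32279904, 0.071     ]), array([0.55964404, 0.33848744, 0.071     ]), array([0.6296921 , 0.28142072, 0.071     ])]
blk [[0.61413477 0.27525615 0.034     ]
 [0.59979085 0.19005794 0.034     ]
 [0.56317854 0.28144664 0.034     ]
 [0.5490015  0.19683981 0.034     ]]
va [0.64162592 0.09621093 0.06      ]
vb [ 0.34327581 -0.17641159  0.068     ]
dr [ 0.6362181  -0.11019948  0.06      ]
```

Run:
```python
from h import *
rel([.485,-.27,.22],down(-60))
```

```text
off [0.322, -0.1724, 0.0021] dr [-0.09, -0.02, -4.58] rows 8.8
```

Call:
servo_tool:
  targets:
    - {"offset": [0.32, -0.172, 0], "dr": [0, 0, -4.6]}
    - {"offset": [0.322, -0.172, 0], "dr": [0, 0, -4.6]}
    - {"offset": [0.322, -0.172, 0], "dr": [0, 0, -4.6]}
    - {"offset": [0.322, -0.172, 0], "dr": [0, 0, -4.6]}
    - {"offset": [0.322, -0.172, 0], "dr": [0, 0, -4.6]}
    - {"offset": [0.322, -0.172, 0], "dr": [0, 0, -4.6]}
    - {"offset": [0.322, -0.172, 0], "dr": [0, 0, -4.6]}
    - {"offset": [0.322, -0.172, 0], "dr": [0, 0, -4.6]}
    - {"offset": [0.322, -0.172, 0], "dr": [0, 0, -4.6]}
    - {"offset": [0.322, -0.172, 0], "dr": [0, 0, -4.6]}
    - {"offset": [0.322, -0.172, 0], "dr": [0, 0, -4.6]}
  gripper: -0.3

```text
time_s: 1.07
position: [0.486, -0.2691, 0.2223]
tcp_rot: [[0.864, 0.504, -0.001], [0.504, -0.864, 0.0], [-0.001, -0.0, -1.0]]
force: [-0.2, 0.7, 0.4]
opening: 0.649
grasp_force: 0.0
```

Run:
```python
from h import *
c=viewer.capture("wrist"); cv2.imwrite("pics/w1.png",c["color"][:,:,::-1])
import pickle; pickle.dump(c,open("w1.pkl","wb")); print(bot.read_state()["position"],-c["R"].T@c["t"])
```

```text
[ 0.4853776  -0.27043209  0.2223763 ] [ 0.54272077 -0.23741429  0.38437392]
```

View pics/w1.png

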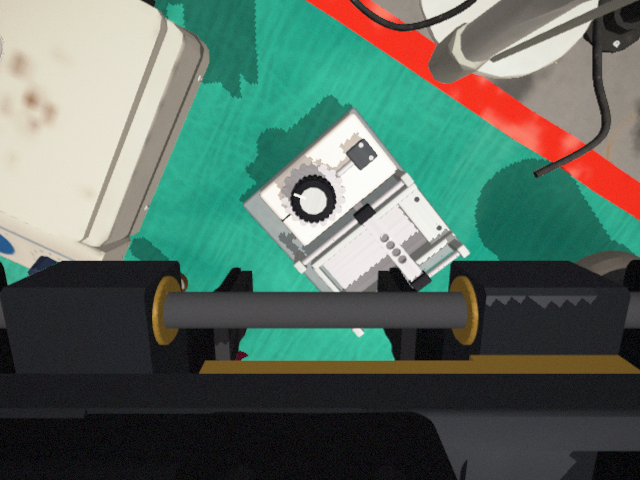

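Run:
```python
from h import *
import pickle
c=pickle.load(open("w1.pkl","rb"))
g=cv2.cvtColor(c["color"][:,:,:],cv2.COLOR_RGB2GRAY)[165:240,270:355]
cv2.imwrite("pics/cr1.png",cv2.resize(c["color"][130:300,235:475,::-1],None,fx=3.3,fy=3.3,interpolation=cv2.INTER_CUBIC))
m=(g<60).astype(np.uint8); n,l,st,ce=cv2.connectedComponentsWithStats(m); i=1+st[1:,4].argmax(); print(st[i],ce[i])
pts=np.argwhere(l==i)[:,::-1].astype(np.float32); (x,y),r=cv2.minEnclosingCircle(pts); print(x+270,y+165,r)
for z in(.094,.085): print(ray(c,(x+270,y+165),z))
```

```text
[ 21  10  45  47 945] [43.24973545 31.95026455]
312.6576728820801 198.2074203491211 23.493989944458008
[ 0.5062783  -0.25655069  0.094     ]
[ 0.50514878 -0.25714381  0.085     ]
```

View pics/cr1.png

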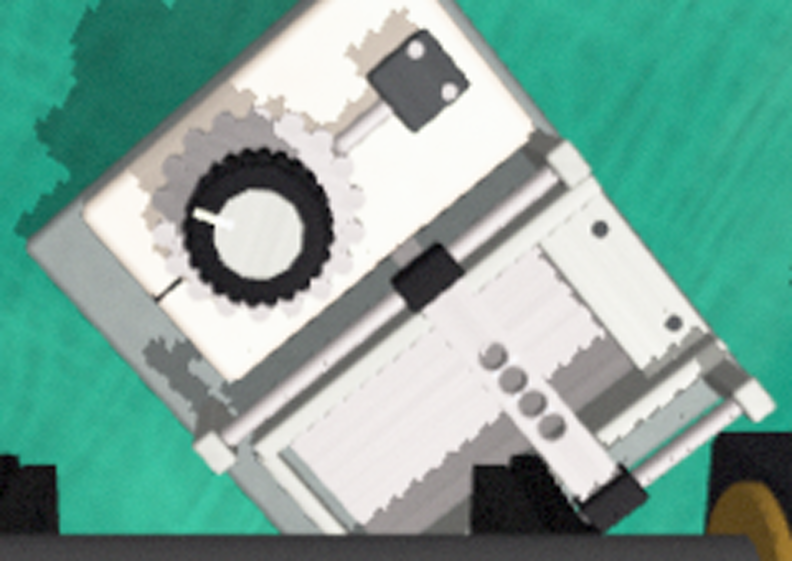

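Run:
```python
from h import *
import pickle
c=pickle.load(open("w1.pkl","rb"))
px=lambda x,y:(235+x/3.3,130+y/3.3)
P=lambda x,y,z:ray(c,px(x,y),z)
k=P(258,226,.094)
l0,l1,r1=P(215,452,.06),P(568,160,.06),P(755,395,.06)
print(l0,l1,r1)
d=l1-l0; print("yaw",np.degrees(np.arctan2(d[1],d[0])), "perp", np.degrees(np.arctan2(*(l1-r1)[[1,0]]))-90)
b1,b2=P(428,277,.057),P(612,497,.057); print("bar",b1,b2,np.degrees(np.arctan2(*(b1-b2)[[1,0]]))-90)
lp=P(543,250,.0395),P(643,373,.0395);print("lip",lp,np.degrees(np.arctan2(*(lp[0]-lp[1])[[1,0]]))-90)
y=np.radians(-19); R=np.array([[np.cos(y),-np.sin(y)],[np.sin(y),np.cos(y)]])
n=k[:2]-R@[-.008,.086]; print("knob",k,"nest",n)
for q in(l0,l1,r1,(b1+b2)/2,lp[0],lp[1]): print(R.T@(q[:2]-n))
rel([k[0],k[1],.12],down(-60)); rel([k[0],k[1],.067],down(-60))
```

```text
[ 0.44278478 -0.2802564   0.06      ] [ 0.55684187 -0.3194626   0.06      ] [ 0.52988457 -0.39757014  0.06      ]
yaw -18.969995057383812 perp -19.041117735390216
bar [ 0.5126181  -0.30523872  0.057     ] [ 0.48588666 -0.38204202  0.057     ] -19.19048564013336
lip (array([ 0.53354932, -0.33239826,  0.0395    ]), array([ 0.51832863, -0.3763875 ,  0.0395    ])) -19.08610821048596
knob [ 0.50629611 -0.25700601  0.094     ] nest [ 0.48586139 -0.34092515]
[-0.06048155  0.04333906]
[0.06012583 0.04340222]
[ 0.06006654 -0.03922634]
[0.01354542 0.00179239]
[0.04231374 0.023588  ]
[ 0.04224378 -0.02296001]
off [0.0249, -0.0011, 0.1024] dr [-0.0, 0.04, 0.14] rows 2.5
off [0.0249, -0.0011, 0.1554] dr [-0.0, 0.04, 0.14] rows 3.8
```

Call:
servo_tool:
  targets:
    - {"offset": [0.025, -0.001, 0.02], "dr": [0, 0, 0]}
    - {"offset": [0.025, -0.001, 0.06], "dr": [0, 0, 0]}
    - {"offset": [0.025, -0.001, 0.1], "dr": [0, 0, 0]}
    - {"offset": [0.025, -0.001, 0.135], "dr": [0, 0, 0]}
    - {"offset": [0.025, -0.001, 0.155], "dr": [0, 0, 0]}
    - {"offset": [0.025, -0.001, 0.155], "dr": [0, 0, 0]}
    - {"offset": [0.025, -0.001, 0.155], "dr": [0, 0, 0]}

```text
time_s: 1.7
position: [0.5053, -0.2585, 0.0666]
tcp_rot: [[0.867, 0.498, -0.002], [0.498, -0.867, 0.001], [-0.001, -0.002, -1.0]]
force: [-0.4, -0.0, 0.5]
opening: 0.648
grasp_force: 0.0
```

Call:
servo_tool:
  targets:
    - {"offset": [0, 0, 0], "dr": [0, 0, 0]}
    - {"offset": [0, 0, 0], "dr": [0, 0, 0]}
    - {"offset": [0, 0, 0], "dr": [0, 0, 0]}
    - {"offset": [0, 0, 0], "dr": [0, 0, 0]}
    - {"offset": [0, 0, 0], "dr": [0, 0, 0]}
    - {"offset": [0, 0, 0], "dr": [0, 0, 0]}
  gripper: 1

```text
time_s: 2.2
position: [0.5056, -0.2559, 0.069]
tcp_rot: [[0.866, 0.5, -0.001], [0.5, -0.866, 0.002], [-0.0, -0.002, -1.0]]
force: [-2.9, 3.4, 5.7]
opening: 0.428
grasp_force: 30.0
```

Call:
servo_tool:
  targets:
    - {"offset": [0, 0, 0], "dr": [0, 0, -6]}
    - {"offset": [0, 0, 0], "dr": [0, 0, -12]}
    - {"offset": [0, 0, 0], "dr": [0, 0, -18]}
    - {"offset": [0, 0, 0], "dr": [0, 0, -24]}
    - {"offset": [0, 0, 0], "dr": [0, 0, -30]}
    - {"offset": [0, 0, 0], "dr": [0, 0, -36]}
    - {"offset": [0, 0, 0], "dr": [0, 0, -42]}
    - {"offset": [0, 0, 0], "dr": [0, 0, -48]}
    - {"offset": [0, 0, 0], "dr": [0, 0, -54]}
    - {"offset": [0, 0, 0], "dr": [0, 0, -60]}
    - {"offset": [0, 0, 0], "dr": [0, 0, -63]}
    - {"offset": [0, 0, 0], "dr": [0, 0, -63]}

```text
time_s: 3.2
position: [0.5028, -0.2542, 0.0688]
tcp_rot: [[-0.053, 0.999, -0.007], [0.999, 0.053, 0.006], [0.006, -0.007, -1.0]]
force: [-7.3, 4.7, 11.0]
opening: 0.43
grasp_force: 30.0
```

Run:
```python
from h import *
s=bot.read_state(); print(s["position"],s["force"],s["moment"],s["opening"]); y=s["tcp_rot"][:,1]; print(np.degrees(np.arctan2(y[1],y[0])))
```

```text
[ 0.50278087 -0.2542243   0.06880363] [-7.28328739  4.66479549 10.98886422] [ 0.87964996  1.24047281 -0.5297813 ] 0.4303235545113704
3.012199873136823
```

Call:
servo_tool:
  targets:
    - {"offset": [0, 0, 0], "dr": [0, 0, -60]}
    - {"offset": [0, 0, 0], "dr": [0, 0, 3]}
    - {"offset": [0, 0, 0], "dr": [0, 0, 3]}
  gripper: -0.3

```text
time_s: 3.45
position: [0.5069, -0.2577, 0.0687]
tcp_rot: [[0.003, 1.0, 0.002], [1.0, -0.003, -0.002], [-0.002, 0.002, -1.0]]
force: [-0.1, 0.2, 0.7]
opening: 0.576
grasp_force: 0.0
```

Run:
```python
from h import *
rel([.507,-.258,.23],down(0)); rel([.57,.14,.25],down(-9.3))
```

```text
off [-0.0005, 0.0004, -0.1613] dr [0.1, 0.09, -0.2] rows 3.9
off [0.3977, 0.062, -0.1818] dr [0.11, 0.08, 9.1] rows 10.6
```

Call:
servo_tool:
  targets:
    - {"offset": [0, 0, -0.04], "dr": [0, 0, 0]}
    - {"offset": [0, 0, -0.08], "dr": [0, 0, 0]}
    - {"offset": [0, 0, -0.12], "dr": [0, 0, 0]}
    - {"offset": [0.02, 0, -0.155], "dr": [0, 0, 3]}
    - {"offset": [0.4, 0.06, -0.182], "dr": [0, 0, 9]}
    - {"offset": [0.4, 0.06, -0.182], "dr": [0, 0, 9]}
    - {"offset": [0.4, 0.06, -0.182], "dr": [0, 0, 9]}
    - {"offset": [0.4, 0.06, -0.182], "dr": [0, 0, 9]}
    - {"offset": [0.4, 0.06, -0.182], "dr": [0, 0, 9]}
    - {"offset": [0.4, 0.06, -0.182], "dr": [0, 0, 9]}
    - {"offset": [0.4, 0.06, -0.182], "dr": [0, 0, 9]}
    - {"offset": [0.4, 0.06, -0.182], "dr": [0, 0, 9]}
    - {"offset": [0.4, 0.06, -0.182], "dr": [0, 0, 9]}
    - {"offset": [0.4, 0.06, -0.182], "dr": [0, 0, 9]}
    - {"offset": [0.4, 0.06, -0.182], "dr": [0, 0, 9]}
    - {"offset": [0.4, 0.06, -0.182], "dr": [0, 0, 9]}
  gripper: -1

```text
time_s: 4.78
position: [0.5661, 0.1426, 0.25]
tcp_rot: [[0.154, 0.988, 0.001], [0.988, -0.154, -0.001], [-0.001, 0.001, -1.0]]
force: [0.2, 0.5, -0.2]
opening: 1.001
grasp_force: 0.0
```

Run:
```python
from h import *
import pickle
c=viewer.capture("wrist"); t=viewer.capture("top"); pickle.dump((c,t),open("w2.pkl","wb"))
s=bot.read_state(); print(s["position"])
a=c["color"][:,:,::-1]
p=proj(c,[.578,.235,.034]); print("blk px",p, proj(c,[.578,.30,.07]))
x0=int(np.clip(p[0]-120,0,400)); y0=int(np.clip(p[1]-130,0,250)); print(x0,y0)
A=cv2.resize(a[y0:y0+230,x0:x0+240],(480,460),interpolation=cv2.INTER_CUBIC)
B=cv2.resize(t["color"][195:310,385:465,::-1],(320,460),interpolation=cv2.INTER_CUBIC)
cv2.imwrite("pics/w2.png",np.hstack([A,B]))
```

```text
[0.56601196 0.14105039 0.24965986]
blk px [311.42382313 111.62308354] [298.62490949  25.32153062]
191 0
```

View pics/w2.png

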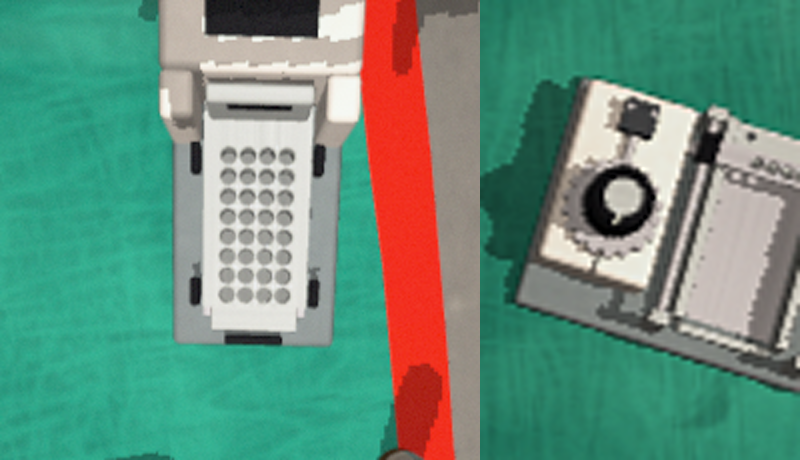

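Run:
```python
from h import *
import pickle
c,t=pickle.load(open("w2.pkl","rb"))
P=lambda x,y,z:ray(c,(191+x/2,y/2),z)
W=[P(x,y,.034) for x,y in((228,295),(284,295),(228,156),(287,156))]; w=np.mean(W,0); print(np.array(W),w)
ax=(W[0]+W[1]-W[2]-W[3]); print("yaw",np.degrees(np.arctan2(ax[1],ax[0])),np.linalg.norm(ax)/2)
for a,b,z in(((174,343),(332,343),.01),((174,343),(175,150),.01)):
    q=P(*b,z)-P(*a,z); print(np.degrees(np.arctan2(q[1],q[0])))
ya=np.degrees(np.arctan2(ax[1],ax[0]))+90
rel([*w[:2],.06],down(ya)); rel([*w[:2],.0135],down(ya))
```

```text
[[0.56668789 0.20327403 0.034     ]
 [0.59348251 0.19909693 0.034     ]
 [0.57674696 0.26529264 0.034     ]
 [0.60381911 0.26107473 0.034     ]] [0.58518412 0.23218458 0.034     ]
yaw -99.34070910363154 0.0628313096160336
-8.862551052333437
79.50875503465225
off [0.0932, 0.0046, 0.1896] dr [-0.0, 0.05, 0.3] rows 5.1
off [0.0932, 0.0046, 0.2361] dr [-0.0, 0.05, 0.3] rows 6.1
```

Call:
servo_tool:
  targets:
    - {"offset": [0.04, 0.003, 0.01], "dr": [0, 0, 0]}
    - {"offset": [0.078, 0.004, 0.025], "dr": [0, 0, 0.3]}
    - {"offset": [0.093, 0.004, 0.06], "dr": [0, 0, 0.3]}
    - {"offset": [0.093, 0.004, 0.1], "dr": [0, 0, 0.3]}
    - {"offset": [0.093, 0.004, 0.14], "dr": [0, 0, 0.3]}
    - {"offset": [0.093, 0.004, 0.18], "dr": [0, 0, 0.3]}
    - {"offset": [0.093, 0.004, 0.21], "dr": [0, 0, 0.3]}
    - {"offset": [0.093, 0.004, 0.228], "dr": [0, 0, 0.3]}
    - {"offset": [0.093, 0.004, 0.236], "dr": [0, 0, 0.3]}
    - {"offset": [0.093, 0.004, 0.236], "dr": [0, 0, 0.3]}

```text
time_s: 5.72
position: [0.5837, 0.2316, 0.0114]
tcp_rot: [[0.164, 0.987, -0.004], [0.987, -0.164, -0.001], [-0.002, -0.004, -1.0]]
force: [-0.9, 0.5, 0.3]
opening: 1.002
grasp_force: 0.0
```

Call:
servo_tool:
  targets:
    - {"offset": [0, 0, 0], "dr": [0, 0, 0]}
    - {"offset": [0, 0, 0], "dr": [0, 0, 0]}
    - {"offset": [0, 0, 0], "dr": [0, 0, 0]}
    - {"offset": [0, 0, 0], "dr": [0, 0, 0]}
    - {"offset": [0, 0, 0], "dr": [0, 0, 0]}
    - {"offset": [0, 0, 0], "dr": [0, 0, 0]}
  gripper: 1

```text
time_s: 6.22
position: [0.5851, 0.234, 0.0144]
tcp_rot: [[0.161, 0.987, 0.001], [0.987, -0.161, 0.0], [0.0, 0.001, -1.0]]
force: [-0.2, 0.8, 1.7]
opening: 0.633
grasp_force: 0.0
```

Call:
servo_tool:
  targets:
    - {"offset": [0, 0, 0], "dr": [0, 0, 0]}
    - {"offset": [0, 0, 0], "dr": [0, 0, 0]}
    - {"offset": [0, 0, 0], "dr": [0, 0, 0]}
    - {"offset": [0, 0, 0], "dr": [0, 0, 0]}

```text
time_s: 6.55
position: [0.5848, 0.234, 0.0141]
tcp_rot: [[0.161, 0.987, 0.0], [0.987, -0.161, 0.0], [0.0, 0.0, -1.0]]
force: [-0.8, 0.2, 5.1]
opening: 0.575
grasp_force: 29.9
```

Call:
servo_tool:
  targets:
    - {"offset": [0, 0, -0.01], "dr": [0, 0, 0]}
    - {"offset": [0, 0, -0.025], "dr": [0, 0, 0]}
    - {"offset": [0, 0, -0.045], "dr": [0, 0, 0]}
    - {"offset": [0, 0, -0.07], "dr": [0, 0, 0]}
    - {"offset": [0, 0, -0.1], "dr": [0, 0, 0]}
    - {"offset": [0, 0, -0.11], "dr": [0, 0, 0]}
    - {"offset": [0, 0, -0.11], "dr": [0, 0, 0]}

```text
time_s: 7.13
position: [0.5869, 0.2343, 0.1265]
tcp_rot: [[0.161, 0.987, 0.007], [0.987, -0.161, 0.001], [0.002, 0.006, -1.0]]
force: [1.9, 0.6, -2.8]
opening: 0.575
grasp_force: 29.9
```

Run:
```python
from h import *
s=bot.read_state(); print(s["position"],s["force"],s["opening"],s["grasp_force"],s["joint_positions"])
rel([.45,.21,.1],down(71)); rel([.45,.21,.0055],down(71))
```

```text
[0.58687189 0.23426863 0.12645882] [ 1.86295422  0.64847544 -2.7738794 ] 0.5748123006913491 29.94831293821335 [ 1.16453739e+01  3.72045973e+01  8.61385172e+01 -3.57142460e-03
  5.62762865e+01  2.09161066e+01]
off [-0.0461, -0.1313, 0.0255] dr [0.39, 0.14, -80.27] rows 11.2
off [-0.0463, -0.1319, 0.12] dr [0.39, 0.14, -80.27] rows 11.2
```

Call:
servo_tool:
  targets:
    - {"offset": [-0.004, -0.015, 0], "dr": [0, 0, -7]}
    - {"offset": [-0.008, -0.03, 0], "dr": [0, 0, -14]}
    - {"offset": [-0.012, -0.045, 0], "dr": [0, 0, -21]}
    - {"offset": [-0.016, -0.06, 0], "dr": [0, 0, -28]}
    - {"offset": [-0.02, -0.075, 0], "dr": [0, 0, -35]}
    - {"offset": [-0.025, -0.09, 0.01], "dr": [0, 0, -42]}
    - {"offset": [-0.03, -0.105, 0.02], "dr": [0, 0, -49]}
    - {"offset": [-0.035, -0.12, 0.03], "dr": [0, 0, -56]}
    - {"offset": [-0.04, -0.132, 0.04], "dr": [0, 0, -63]}
    - {"offset": [-0.046, -0.132, 0.06], "dr": [0, 0, -70]}
    - {"offset": [-0.046, -0.132, 0.08], "dr": [0, 0, -77]}
    - {"offset": [-0.046, -0.132, 0.095], "dr": [0, 0, -80.3]}
    - {"offset": [-0.046, -0.132, 0.105], "dr": [0, 0, -80.3]}
    - {"offset": [-0.046, -0.132, 0.11], "dr": [0, 0, -80.3]}
    - {"offset": [-0.046, -0.132, 0.11], "dr": [0, 0, -80.3]}
    - {"offset": [-0.046, -0.132, 0.11], "dr": [0, 0, -80.3]}

```text
time_s: 8.47
position: [0.447, 0.2097, 0.0133]
tcp_rot: [[-0.945, 0.326, -0.001], [0.326, 0.945, -0.0], [0.001, -0.0, -1.0]]
force: [-0.6, -0.1, -1.7]
opening: 0.571
grasp_force: 29.9
```

Run:
```python
from h import *
s=bot.read_state(); print(s["position"],s["force"],s["opening"]);rel([.45,.21,.004],down(71))
```

```text
[0.44697515 0.2096797  0.01325569] [-0.58719151 -0.06076943 -1.7201407 ] 0.5708708826368041
off [-0.0028, 0.0013, 0.0093] dr [-0.02, -0.03, -0.03] rows 0.2
```

Call:
servo_tool:
  targets:
    - {"offset": [0, 0, 0.004], "dr": [0, 0, 0]}
    - {"offset": [0, 0, 0.007], "dr": [0, 0, 0]}
    - {"offset": [0, 0, 0.0095], "dr": [0, 0, 0]}
    - {"offset": [0, 0, 0.0095], "dr": [0, 0, 0]}

```text
time_s: 8.8
position: [0.4474, 0.2098, 0.0042]
tcp_rot: [[-0.946, 0.325, 0.001], [0.325, 0.946, 0.0], [-0.001, 0.001, -1.0]]
force: [0.2, -0.3, -3.7]
opening: 0.572
grasp_force: 29.9
```

Call:
servo_tool:
  targets:
    - {"offset": [0, 0, 0.0015], "dr": [0, 0, 0]}
    - {"offset": [0, 0, 0.0015], "dr": [0, 0, 0]}

```text
time_s: 8.97
position: [0.4474, 0.2098, 0.0041]
tcp_rot: [[-0.946, 0.325, 0.001], [0.325, 0.946, 0.0], [-0.001, 0.001, -1.0]]
force: [-1.5, -0.0, 8.8]
opening: 0.573
grasp_force: 30.0
```

Call:
servo_tool:
  targets:
    - {"offset": [0, 0, -0.0005], "dr": [0, 0, 0]}
    - {"offset": [0, 0, -0.0005], "dr": [0, 0, 0]}
    - {"offset": [0, 0, -0.001], "dr": [0, 0, 0]}
    - {"offset": [0, 0, -0.02], "dr": [0, 0, 0]}
    - {"offset": [0, 0, -0.05], "dr": [0, 0, 0]}
    - {"offset": [0, 0, -0.09], "dr": [0, 0, 0]}
    - {"offset": [0, 0, -0.1], "dr": [0, 0, 0]}
    - {"offset": [0, 0, -0.1], "dr": [0, 0, 0]}
  gripper: -1

```text
time_s: 9.63
position: [0.4493, 0.2103, 0.1054]
tcp_rot: [[-0.946, 0.325, 0.007], [0.325, 0.946, 0.002], [-0.006, 0.004, -1.0]]
force: [0.5, 0.3, -0.7]
opening: 0.987
grasp_force: 0.0
```

Run:
```python
from h import *
rel([.4013,.2257,.1],down(-19.0)); rel([.4013,.2257,.0285],down(-19.0))
s=bot.read_state();print(s["position"],s["opening"])
```

```text
off [0.0504, -0.001, 0.0051] dr [0.45, 0.11, 90.03] rows 12.6
off [0.0509, -0.0013, 0.0766] dr [0.45, 0.11, 90.03] rows 12.6
[0.44929021 0.21027756 0.105394  ] 0.9871341382327347
```

Call:
servo_tool:
  targets:
    - {"offset": [0.01, 0, 0], "dr": [0, 0, 7]}
    - {"offset": [0.02, 0, 0], "dr": [0, 0, 14]}
    - {"offset": [0.03, 0, 0], "dr": [0, 0, 21]}
    - {"offset": [0.04, 0, 0], "dr": [0, 0, 28]}
    - {"offset": [0.0505, 0, 0], "dr": [0, 0, 35]}
    - {"offset": [0.0505, -0.001, 0], "dr": [0, 0, 42]}
    - {"offset": [0.0505, -0.001, 0], "dr": [0, 0, 49]}
    - {"offset": [0.0505, -0.001, 0], "dr": [0, 0, 56]}
    - {"offset": [0.0505, -0.001, 0], "dr": [0, 0, 63]}
    - {"offset": [0.0505, -0.001, 0], "dr": [0, 0, 70]}
    - {"offset": [0.0505, -0.001, 0], "dr": [0, 0, 77]}
    - {"offset": [0.0505, -0.001, 0], "dr": [0, 0, 84]}
    - {"offset": [0.0505, -0.001, 0.005], "dr": [0, 0, 90]}
    - {"offset": [0.0505, -0.001, 0.005], "dr": [0, 0, 90]}
    - {"offset": [0.0505, -0.001, 0.005], "dr": [0, 0, 90]}

```text
time_s: 10.88
position: [0.3979, 0.2248, 0.0963]
tcp_rot: [[0.323, 0.947, -0.003], [0.947, -0.323, -0.001], [-0.002, -0.003, -1.0]]
force: [-0.3, 0.3, -0.4]
opening: 1.0
grasp_force: 0.0
```

Run:
```python
from h import *
import pickle
s=bot.read_state();print(s["position"],s["joint_positions"])
rel([.4013,.2257,.0285],down(-19.0))
c=viewer.capture("wrist"); t=viewer.capture("top"); pickle.dump((c,t),open("w3.pkl","wb"))
p=proj(t,[.44,.21,.03]).astype(int); print(p)
B=cv2.resize(t["color"][p[1]-60:p[1]+55,p[0]-40:p[0]+40,::-1],(320,460),interpolation=cv2.INTER_CUBIC)
A=cv2.resize(c["color"][:,:,::-1],(480,460))
cv2.imwrite("pics/w3.png",np.hstack([A,B]))
```

```text
[0.39793002 0.22481499 0.09630045] [ 1.54103757e+01  3.02766388e+01  1.12231265e+02 -3.05025493e-03
  3.76739293e+01  3.42292772e+01]
off [0.002, 0.0031, 0.0678] dr [-0.15, 0.1, 0.18] rows 1.6
[215 279]
```

View pics/w3.png

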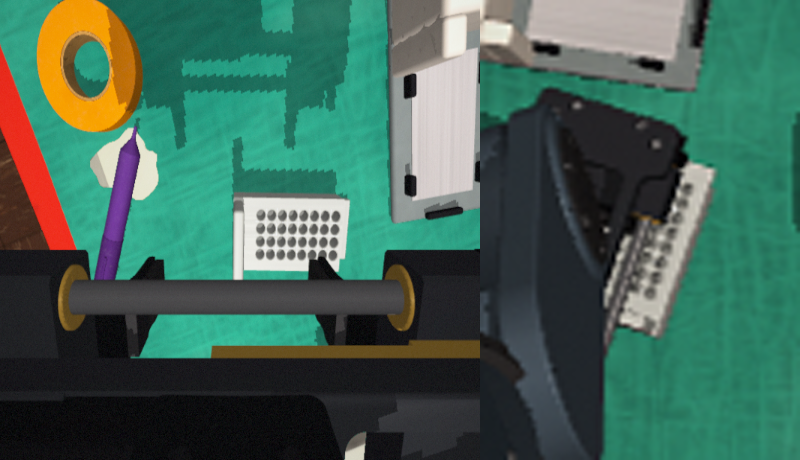

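Call:
servo_tool:
  targets:
    - {"offset": [0.002, 0.003, 0.03], "dr": [0, 0, 0]}
    - {"offset": [0.002, 0.003, 0.055], "dr": [0, 0, 0]}
    - {"offset": [0.002, 0.003, 0.067], "dr": [0, 0, 0.2]}
    - {"offset": [0.002, 0.003, 0.067], "dr": [0, 0, 0.2]}

```text
time_s: 11.32
position: [0.4009, 0.2256, 0.0284]
tcp_rot: [[0.327, 0.945, -0.005], [0.945, -0.327, -0.001], [-0.003, -0.004, -1.0]]
force: [0.4, -0.3, 0.4]
opening: 0.994
grasp_force: 0.0
```

Call:
servo_tool:
  targets:
    - {"offset": [0, 0, 0], "dr": [0, 0, 0]}
    - {"offset": [0, 0, 0], "dr": [0, 0, 0]}
    - {"offset": [0, 0, 0], "dr": [0, 0, 0]}
    - {"offset": [0, 0, 0], "dr": [0, 0, 0]}
    - {"offset": [0, 0, 0], "dr": [0, 0, 0]}
    - {"offset": [0, 0, 0], "dr": [0, 0, 0]}
    - {"offset": [0, 0, 0], "dr": [0, 0, 0]}
    - {"offset": [0, 0, 0], "dr": [0, 0, 0]}
    - {"offset": [0, 0, 0], "dr": [0, 0, 0]}
    - {"offset": [0, 0, 0], "dr": [0, 0, 0]}
    - {"offset": [0, 0, 0], "dr": [0, 0, 0]}
    - {"offset": [0, 0, 0], "dr": [0, 0, 0]}
    - {"offset": [0, 0, 0], "dr": [0, 0, 0]}
    - {"offset": [0, 0, 0], "dr": [0, 0, 0]}
    - {"offset": [0, 0, 0], "dr": [0, 0, 0]}
    - {"offset": [0, 0, 0], "dr": [0, 0, 0]}
    - {"offset": [0, 0, 0], "dr": [0, 0, 0]}
  gripper: 1

```text
time_s: 12.73
position: [0.4016, 0.226, 0.0305]
tcp_rot: [[0.328, 0.945, -0.002], [0.945, -0.328, -0.0], [-0.001, -0.001, -1.0]]
force: [-2.0, 1.3, 0.2]
opening: 0.09
grasp_force: 30.0
```

```bash
cat >> h.py <<'E'
N=np.array([.4828,-.3402]); YAW=-19.05; G=np.array([-.048,0,.0305])
def tip(xt,h,th,n=None,y=0.):   # toe tip x in nest, height over floor, nose-down deg -> TCP pose
    n=N if n is None else n
    S=Ro.from_euler('z',YAW,degrees=True); Rb=S*Ro.from_euler('y',th,degrees=True)
    T=np.array([n[0],n[1],.024])+S.apply([xt,y,h])
    p=T+Rb.apply(G-np.array([.052,0,0])); B=Rb.as_matrix()
    return p,np.column_stack([B[:,1],B[:,0],-B[:,2]])
E
python3 - <<'E'
from h import *
s=bot.read_state();print(s["position"],s["force"],s["opening"])
p,R=tip(.040,.06,8); print(p); rel(p,R)
rel([.42,-.05,.2],down(-19.05))
E
```

```text
[0.40160152 0.22595557 0.03045815] [-1.9708433   1.3382667   0.22187705] 0.08967101230998156
[ 0.43101816 -0.32231952  0.12812049]
off [-0.5083, 0.2077, -0.0975] dr [7.92, 0.04, -0.12] rows 13.4
off [-0.2548, 0.1078, -0.1695] dr [-0.08, 0.05, -0.12] rows 7.8
```

Call:
servo_tool:
  targets:
    - {"offset": [0, 0, -0.01], "dr": [0, 0, 0]}
    - {"offset": [0, 0, -0.035], "dr": [0, 0, 0]}
    - {"offset": [0, 0, -0.07], "dr": [0, 0, 0]}
    - {"offset": [0, 0, -0.11], "dr": [0, 0, 0]}
    - {"offset": [-0.015, 0.006, -0.14], "dr": [0, 0, 0]}
    - {"offset": [-0.04, 0.016, -0.165], "dr": [0, 0, 0]}
    - {"offset": [-0.075, 0.03, -0.17], "dr": [0, 0, 0]}
    - {"offset": [-0.11, 0.045, -0.17], "dr": [0, 0, 0]}
    - {"offset": [-0.145, 0.059, -0.17], "dr": [0, 0, 0]}
    - {"offset": [-0.18, 0.073, -0.17], "dr": [0, 0, 0]}
    - {"offset": [-0.215, 0.088, -0.17], "dr": [0, 0, 0]}
    - {"offset": [-0.25, 0.102, -0.17], "dr": [0, 0, 0]}
    - {"offset": [-0.285, 0.116, -0.17], "dr": [0, 0, 0]}
    - {"offset": [-0.32, 0.131, -0.17], "dr": [0, 0, 0]}
    - {"offset": [-0.355, 0.145, -0.17], "dr": [0, 0, 0]}
    - {"offset": [-0.39, 0.159, -0.17], "dr": [0, 0, 0]}
    - {"offset": [-0.425, 0.173, -0.17], "dr": [2, 0, 0]}
    - {"offset": [-0.46, 0.188, -0.16], "dr": [4, 0, 0]}
    - {"offset": [-0.485, 0.198, -0.15], "dr": [6, 0, 0]}
    - {"offset": [-0.5, 0.204, -0.14], "dr": [8, 0, 0]}

```text
time_s: 14.4
position: [0.4314, -0.3181, 0.1699]
tcp_rot: [[0.331, 0.935, -0.131], [0.944, -0.328, 0.043], [-0.003, -0.137, -0.991]]
force: [1.1, 0.5, -2.8]
opening: 0.09
grasp_force: 30.0
```

Run:
```python
from h import *
s=bot.read_state();print(s["position"],s["force"],s["opening"])
p,R=tip(.040,.06,8); rel(p,R)
```

```text
[ 0.43136836 -0.31805094  0.16991232] [ 1.13373886  0.49549514 -2.812362  ] 0.08958080504914315
off [-0.004, 0.0068, 0.0413] dr [0.1, 0.13, -0.3] rows 1.0
```

Call:
servo_tool:
  targets:
    - {"offset": [-0.004, 0.007, 0.02], "dr": [0, 0, -0.2]}
    - {"offset": [-0.004, 0.007, 0.041], "dr": [0, 0, -0.2]}
    - {"offset": [-0.004, 0.007, 0.041], "dr": [0, 0, -0.2]}
    - {"offset": [-0.004, 0.007, 0.041], "dr": [0, 0, -0.2]}

```text
time_s: 14.73
position: [0.4296, -0.3165, 0.1276]
tcp_rot: [[0.325, 0.936, -0.134], [0.946, -0.322, 0.049], [0.002, -0.143, -0.99]]
force: [0.1, -0.5, -3.4]
opening: 0.09
grasp_force: 30.0
```

Run:
```python
from h import *
import pickle
c=viewer.capture("wrist"); pickle.dump(c,open("w4.pkl","wb"))
s=bot.read_state();print(s["position"])
p,R=tip(.040,.06,8); rel(p,R)
q=proj(c,[*N,.036]); print(q)
cv2.imwrite("pics/w4.png",cv2.resize(c["color"][100:400,150:550,::-1],None,fx=2,fy=2,interpolation=cv2.INTER_CUBIC))
```

```text
[ 0.43061945 -0.31716029  0.12882749]
off [-0.0048, 0.0021, 0.0004] dr [-0.05, -0.04, 0.09] rows 0.1
[419.14483019 250.46846632]
```

View pics/w4.png

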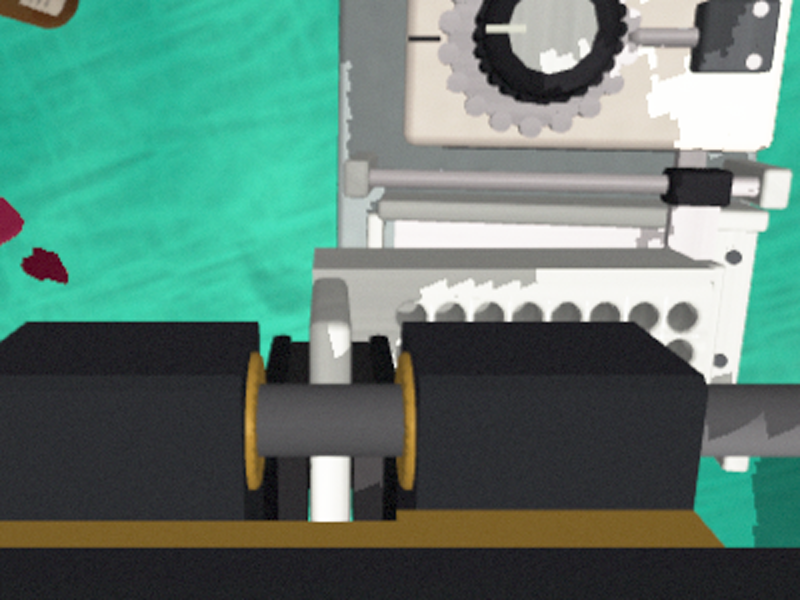

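Run:
```python
from h import *
import pickle
c=pickle.load(open("w4.pkl","rb")); s=bot.read_state()
R=s["tcp_rot"]; Rb=np.column_stack([R[:,1],R[:,0],-R[:,2]]); pb=s["position"]-Rb@G
cr=lambda X:(2*(proj(c,X)-[150,100])).round(1)
for n,q in dict(rtl=(-.052,.025,.024),ftl=(.04,.025,.024),rbl=(-.052,.025,0),fbl=(.04,.025,0),plate=(-.048,.023,.058)).items(): print(n,cr(pb+Rb@np.array(q)))
S=Ro.from_euler('z',YAW,degrees=True).as_matrix()
n0=np.array([*N,.036])
st=dict(knob=(-.008,.086,.058),knobbot=(-.008,.086,.026),rail0=(-.06,.043,.024),rail1=(.06,.043,.024),carr=(.043,.043,.021),cheekN=(-.05,.0275,.01),cheekF=(.046,.0275,.01),lipL=(.046,.0275,.0035),well=(0,0,0))
for k,q in st.items(): print(k,cr(n0+S@np.array(q)))
P=lambda x,y,z:S.T@(ray(c,(150+x/2,100+y/2),z)-n0)
print("post0",P(357,178,.06),"post1",P(778,188,.06),"knob",P(553,25,.094),"carr",P(698,186,.057))
```

```text
rtl [312.9 266.6]
ftl [720.2 266.8]
rbl [315.2 245.3]
fbl [673.8 245.4]
plate [330.2 319.5]
knob [557.4  14. ]
knobbot [540.6  25. ]
rail0 [352.8 177. ]
rail1 [779.5 184.5]
carr [711.4 182.1]
cheekN [388.2 220.8]
cheekF [703.5 228.9]
lipL [696.6 225.2]
well [538.3 300.9]
post0 [-0.05873092  0.04271026  0.024     ] post1 [0.05973841 0.04200138 0.024     ] knob [-0.00882773  0.0835461   0.058     ] carr [0.03949501 0.04180522 0.021     ]
```

Run:
```python
from h import *
import pickle
c1=pickle.load(open("w1.pkl","rb"));c4=pickle.load(open("w4.pkl","rb"))
M=lambda c:np.array(c["camera_matrix"])@np.column_stack([c["R"],c["t"]])
a=lambda x,y:(235+x/3.3,130+y/3.3); b=lambda x,y:(150+x/2,100+y/2)
for n,p,q in(("post0",a(215,452),b(357,178)),("post1",a(568,160),b(778,188)),("knobtop",a(258,226),b(553,28))):
    X=cv2.triangulatePoints(M(c1),M(c4),np.array(p),np.array(q)).ravel(); X=X[:3]/X[3]; print(n,X,proj(c1,X)-p,proj(c4,X)-q)
f=c1["camera_matrix"][0][0]; print(f, "z from knob 38mm:", .384-f*.038/47)
```

```text
post0 [ 0.43999285 -0.28137995  0.05100846] [-0.07199594 -0.01394037] [0.06581202 0.08514598]
post1 [ 0.55739363 -0.32288429  0.04733846] [0.20803145 0.12581667] [-0.10902558 -0.34759756]
knobtop [ 0.5041084  -0.25838031  0.07610555] [0.21211549 0.04260907] [-0.20617913 -0.27069834]
379.933752145248 z from knob 38mm: 0.07681951954213995
```

```bash
sed -i 's/,\.024\])+S/,.012])+S/' h.py
python3 - <<'E'
from h import *
import pickle
c1=pickle.load(open("w1.pkl","rb"));c4=pickle.load(open("w4.pkl","rb"))
S=Ro.from_euler('z',YAW,degrees=True).as_matrix(); n0=np.array([*N,.024])
A=lambda x,y,z:(S.T@(ray(c1,(235+x/3.3,130+y/3.3),z)-n0)*1000).round(1)
B=lambda x,y,z:(S.T@(ray(c4,(150+x/2,100+y/2),z)-n0)*1000).round(1)
print("1: posts",A(215,452,.048),A(568,160,.048),A(755,395,.048),"bar",A(428,277,.045),A(612,497,.045),"lip",A(543,250,.0275),A(643,373,.0275),"knob",A(258,226,.082))
print("4: posts",B(357,178,.048),B(778,188,.048),"knob",B(553,25,.082),"carr",B(698,186,.045),"cheek",B(380,220,.034),B(660,228,.034))
E
```

```text
1: posts [-60.4  40.9  24. ] [64.7 41.1 24. ] [ 64.7 -44.6  24. ] bar [16.5 40.1 21. ] [ 16.3 -44.2  21. ] lip [46.2 20.7  3.5] [ 46.2 -27.5   3.5] knob [-6.1 85.1 58. ]
4: posts [-60.   41.3  24. ] [64.7 40.6 24. ] knob [-7.3 84.5 58. ] carr [43.3 40.4 21. ] cheek [-53.6  25.7  10. ] [36.7 25.4 10. ]
```

```bash
sed -i 's/^N=.*; YAW/N=np.array([.4826,-.3417]); YAW/' h.py
python3 - <<'E'
from h import *
for x,h in((.040,.072),(.040,.012)):
    p,R=tip(x,h,8); rel(p,R)
E
```

```text
off [-0.0062, 0.0024, 0.0004] dr [-0.05, -0.04, 0.09] rows 0.2
off [-0.0063, 0.0108, 0.0598] dr [-0.05, -0.04, 0.09] rows 1.5
```

Call:
servo_tool:
  targets:
    - {"offset": [-0.006, 0.0024, 0], "dr": [0, 0, 0.1]}
    - {"offset": [-0.0063, 0.0045, 0.015], "dr": [0, 0, 0.1]}
    - {"offset": [-0.0063, 0.0066, 0.03], "dr": [0, 0, 0.1]}
    - {"offset": [-0.0063, 0.0087, 0.045], "dr": [0, 0, 0.1]}
    - {"offset": [-0.0063, 0.0108, 0.06], "dr": [0, 0, 0.1]}
    - {"offset": [-0.0063, 0.0108, 0.06], "dr": [0, 0, 0.1]}
    - {"offset": [-0.0063, 0.0108, 0.06], "dr": [0, 0, 0.1]}
    - {"offset": [-0.0063, 0.0108, 0.06], "dr": [0, 0, 0.1]}

```text
time_s: 15.45
position: [0.4307, -0.3248, 0.0711]
tcp_rot: [[0.326, 0.936, -0.132], [0.945, -0.323, 0.044], [-0.002, -0.139, -0.99]]
force: [-5.4, 2.8, 9.2]
opening: 0.128
grasp_force: 30.5
```

Run:
```python
from h import *
s=bot.read_state();print(s["position"],s["force"],s["opening"])
for x,h in((.040,.012),(.040,.002)):
    p,R=tip(x,h,8); rel(p,R)
```

```text
[ 0.4307076  -0.32478489  0.07112196] [-5.44534704  2.77879188  9.16422097] 0.1276373467021017
off [0.001, 0.0002, 0.003] dr [0.03, 0.09, 0.01] rows 0.1
off [0.001, 0.0016, 0.0129] dr [0.03, 0.09, 0.01] rows 0.3
```

Run:
```python
from h import *
import pickle
c=viewer.capture("wrist"); pickle.dump(c,open("w5.pkl","wb"))
cv2.imwrite("pics/w5.png",cv2.resize(c["color"][150:350,250:570,::-1],None,fx=2.5,fy=2.5,interpolation=cv2.INTER_CUBIC))
```

```text
(no output)
```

View pics/w5.png

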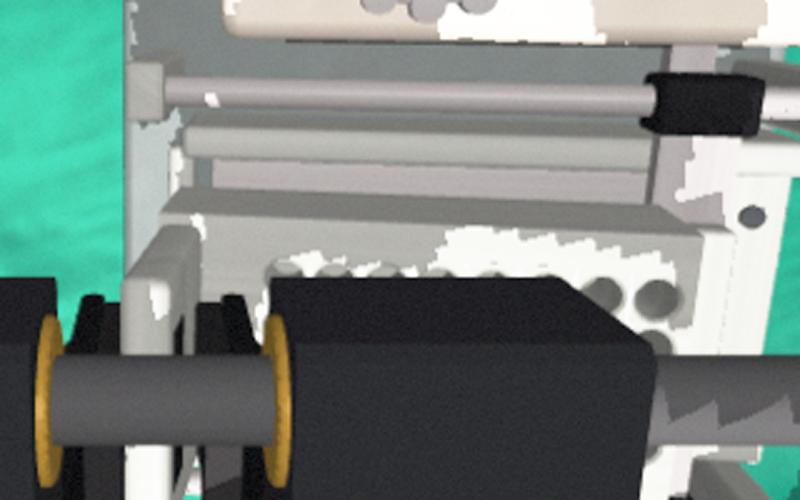

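Call:
servo_tool:
  targets:
    - {"offset": [0, 0, -0.01], "dr": [0, 0, 0]}
    - {"offset": [0, -0.004, -0.03], "dr": [0, 0, 0]}
    - {"offset": [0, -0.016, -0.045], "dr": [0, 0, 0]}
    - {"offset": [0, -0.016, -0.045], "dr": [0, 0, 0]}
    - {"offset": [0, -0.016, -0.045], "dr": [0, 0, 0]}

```text
time_s: 15.92
position: [0.423, -0.3219, 0.1166]
tcp_rot: [[0.327, 0.936, -0.128], [0.945, -0.324, 0.042], [-0.002, -0.135, -0.991]]
force: [-0.2, 0.4, -3.0]
opening: 0.091
grasp_force: 30.0
```

Run:
```python
from h import *
import pickle
c=viewer.capture("wrist"); pickle.dump(c,open("w5.pkl","wb"))
s=bot.read_state();print(s["position"],s["force"],s["opening"],s["grasp_force"])
R=s["tcp_rot"]; Rb=np.column_stack([R[:,1],R[:,0],-R[:,2]]); pb=s["position"]-Rb@G
cr=lambda X:(2.2*(proj(c,X)-[250,130])).round(1)
for n,q in dict(rtl=(-.052,.025,.024),ftl=(.04,.025,.024),rbl=(-.052,.025,0),fbl=(.04,.025,0),plate=(-.048,.023,.058)).items(): print(n,cr(pb+Rb@np.array(q)))
cv2.imwrite("pics/w5.png",cv2.resize(c["color"][130:400,250:610,::-1],None,fx=2.2,fy=2.2,interpolation=cv2.INTER_CUBIC))
```

```text
[ 0.42261413 -0.32149127  0.11554228] [ 0.69604253  0.1561484  -2.81059917] 0.09053320519185473 30.00580559950322
rtl [118.1 221.7]
ftl [559.5 221.4]
rbl [120.8 198.9]
fbl [510.2 198.7]
plate [136.4 278.2]
```

View pics/w5.png

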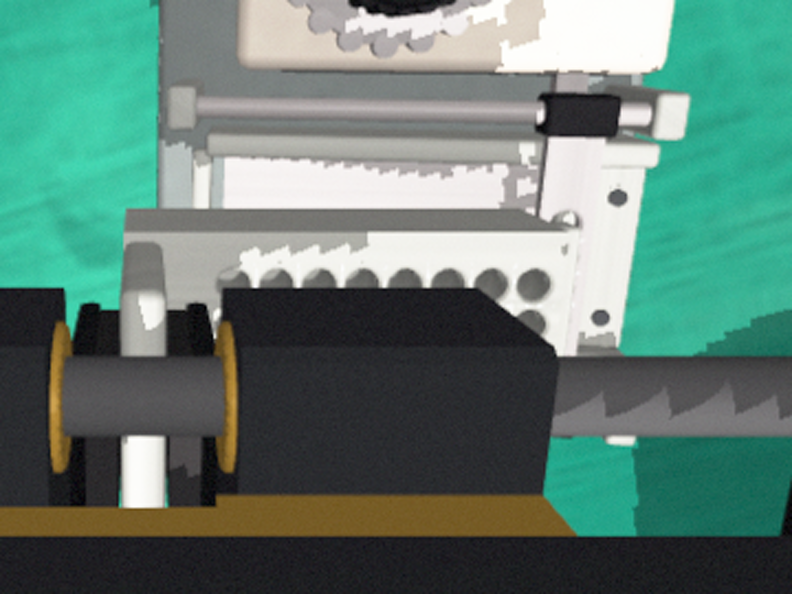

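Run:
```python
from h import *
s=bot.read_state();print(s["position"],s["force"])
for x,h in((.033,.05),(.033,.004)):
    p,R=tip(x,h,8); rel(p,R)
```

```text
[ 0.42261413 -0.32149127  0.11554228] [ 0.69604253  0.1561484  -2.81059917]
off [0.0005, 0.0028, 0.0091] dr [0.14, 0.05, -0.03] rows 0.2
off [0.0005, 0.0091, 0.0547] dr [0.14, 0.05, -0.03] rows 1.3
```

Call:
servo_tool:
  targets:
    - {"offset": [0.0005, 0.003, 0.01], "dr": [0, 0, 0]}
    - {"offset": [0.0005, 0.005, 0.025], "dr": [0, 0, 0]}
    - {"offset": [0.0005, 0.007, 0.04], "dr": [0, 0, 0]}
    - {"offset": [0.0005, 0.0085, 0.05], "dr": [0, 0, 0]}
    - {"offset": [0.0005, 0.009, 0.0545], "dr": [0, 0, 0]}
    - {"offset": [0.0005, 0.009, 0.0545], "dr": [0, 0, 0]}
    - {"offset": [0.0005, 0.009, 0.0545], "dr": [0, 0, 0]}
    - {"offset": [0.0005, 0.009, 0.0545], "dr": [0, 0, 0]}

```text
time_s: 16.63
position: [0.4237, -0.3212, 0.0598]
tcp_rot: [[0.327, 0.936, -0.131], [0.945, -0.324, 0.045], [-0.0, -0.138, -0.99]]
force: [0.2, 0.1, -1.8]
opening: 0.087
grasp_force: 30.0
```

Run:
```python
from h import *
s=bot.read_state();print(s["position"],s["force"],s["moment"],s["opening"])
for x,h in((.033,.004),(.033,.001)):
    p,R=tip(x,h,8); rel(p,R)
```

```text
[ 0.42371546 -0.32123379  0.0598234 ] [ 0.1599266   0.08957118 -1.76164247] [-0.06376822 -0.14997275 -0.02468225] 0.0873970153542218
off [-0.0001, 0.0005, -0.0004] dr [0.04, 0.0, -0.02] rows 0.0
off [-0.0001, 0.0009, 0.0026] dr [0.04, 0.0, -0.02] rows 0.1
```

Call:
servo_tool:
  targets:
    - {"offset": [0, 0.0004, 0.0015], "dr": [0, 0, 0]}
    - {"offset": [0, 0.0004, 0.0025], "dr": [0, 0, 0]}
    - {"offset": [0, 0.0004, 0.0025], "dr": [0, 0, 0]}

```text
time_s: 16.88
position: [0.4235, -0.321, 0.0574]
tcp_rot: [[0.327, 0.936, -0.131], [0.945, -0.324, 0.045], [-0.0, -0.139, -0.99]]
force: [0.3, -0.5, -2.8]
opening: 0.085
grasp_force: 30.0
```

Call:
servo_tool:
  targets:
    - {"offset": [0, 0.004, -0.0006], "dr": [0, 0, 0]}
    - {"offset": [0, 0.008, -0.0011], "dr": [0, 0, 0]}
    - {"offset": [0, 0.012, -0.0017], "dr": [0, 0, 0]}
    - {"offset": [0, 0.015, -0.0021], "dr": [0, 0, 0]}
    - {"offset": [0, 0.017, -0.0024], "dr": [0, 0, 0]}
    - {"offset": [0, 0.017, -0.0024], "dr": [0, 0, 0]}
    - {"offset": [0, 0.017, -0.0024], "dr": [0, 0, 0]}

```text
time_s: 17.47
position: [0.4397, -0.3264, 0.057]
tcp_rot: [[0.327, 0.936, -0.132], [0.945, -0.323, 0.046], [0.0, -0.139, -0.99]]
force: [-0.4, 0.3, -3.3]
opening: 0.088
grasp_force: 30.0
```

Run:
```python
from h import *
s=bot.read_state();print(s["position"],s["force"],s["moment"],s["opening"])
for x,h,a in((.050,.001,8),(.051,.001,6),(.0515,.0008,4),(.0518,.0006,2),(.052,.0004,0),(.052,0,0)):
    p,R=tip(x,h,a); rel(p,R)
```

```text
[ 0.43965673 -0.32644149  0.05701286] [-0.41949439  0.26662347 -3.28057674] [ 0.02559626 -0.11291673  0.01528171] 0.08781254771011957
off [-0.0004, 0.0008, -0.0002] dr [-0.01, -0.02, -0.01] rows 0.0
off [-0.0004, 0.0008, 0.0032] dr [-2.01, -0.02, -0.01] rows 0.3
off [-0.0004, 0.0004, 0.0068] dr [-4.01, -0.02, -0.01] rows 0.6
off [-0.0004, -0.0, 0.0105] dr [-6.01, -0.02, -0.01] rows 0.8
off [-0.0004, -0.0004, 0.0143] dr [-8.01, -0.02, -0.01] rows 1.1
off [-0.0004, -0.0004, 0.0147] dr [-8.01, -0.02, -0.01] rows 1.1
```

Call:
servo_tool:
  targets:
    - {"offset": [-0.0003, 0.0006, 0.0016], "dr": [-1, 0, 0]}
    - {"offset": [-0.0003, 0.0006, 0.0032], "dr": [-2, 0, 0]}
    - {"offset": [-0.0003, 0.0004, 0.005], "dr": [-3, 0, 0]}
    - {"offset": [-0.0003, 0.0003, 0.0068], "dr": [-4, 0, 0]}
    - {"offset": [-0.0003, 0.0001, 0.0087], "dr": [-5, 0, 0]}
    - {"offset": [-0.0003, 0, 0.0105], "dr": [-6, 0, 0]}
    - {"offset": [-0.0003, 0, 0.0105], "dr": [-6, 0, 0]}

```text
time_s: 18.05
position: [0.4368, -0.3253, 0.0464]
tcp_rot: [[0.327, 0.944, -0.035], [0.945, -0.327, 0.014], [0.001, -0.037, -0.999]]
force: [0.2, 0.2, -3.1]
opening: 0.088
grasp_force: 30.0
```

Call:
servo_tool:
  targets:
    - {"offset": [0, -0.0002, 0.0019], "dr": [-1, 0, 0]}
    - {"offset": [0, -0.0004, 0.0038], "dr": [-2, 0, 0]}
    - {"offset": [0, -0.0004, 0.0043], "dr": [-2, 0, 0]}
    - {"offset": [0, -0.0004, 0.0043], "dr": [-2, 0, 0]}
    - {"offset": [0, -0.0004, 0.0043], "dr": [-2, 0, 0]}

```text
time_s: 18.47
position: [0.4378, -0.3263, 0.0425]
tcp_rot: [[0.327, 0.945, -0.0], [0.945, -0.327, 0.0], [0.0, -0.0, -1.0]]
force: [-1.4, 0.7, -2.1]
opening: 0.089
grasp_force: 30.0
```

Run:
```python
from h import *
s=bot.read_state();print(s["position"],s["force"],s["moment"],s["opening"])
p,R=tip(.052,0,0); rel(p,R)
```

```text
[ 0.4377638  -0.32632252  0.0425216 ] [-1.39161019  0.65385673 -2.06636946] [0.08278428 0.15806513 0.02938115] 0.08893097119847161
off [0.0001, -0.0006, 0.0] dr [-0.02, -0.01, -0.02] rows 0.0
```

Call:
servo_tool:
  targets:
    - {"offset": [0, -0.0005, 0.001], "dr": [0, 0, 0]}
    - {"offset": [0, -0.0005, 0.002], "dr": [0, 0, 0]}
    - {"offset": [0, -0.0005, 0.002], "dr": [0, 0, 0]}

```text
time_s: 18.72
position: [0.4374, -0.3262, 0.0411]
tcp_rot: [[0.327, 0.945, 0.0], [0.945, -0.327, -0.0], [-0.0, 0.001, -1.0]]
force: [-1.6, 0.7, 3.9]
opening: 0.091
grasp_force: 30.0
```

Call:
servo_tool:
  targets:
    - {"offset": [0, 0, -0.001], "dr": [0, 0, 0]}
    - {"offset": [0, 0, -0.0015], "dr": [0, 0, 0]}
    - {"offset": [0, 0, -0.0015], "dr": [0, 0, 0]}
    - {"offset": [0, 0, -0.0015], "dr": [0, 0, 0]}
    - {"offset": [0, 0, -0.02], "dr": [0, 0, 0]}
    - {"offset": [0, 0, -0.05], "dr": [0, 0, 0]}
    - {"offset": [0, 0, -0.08], "dr": [0, 0, 0]}
    - {"offset": [0, 0, -0.11], "dr": [0, 0, -4]}
    - {"offset": [0, 0, -0.11], "dr": [0, 0, -4]}
    - {"offset": [0, 0, -0.11], "dr": [0, 0, -4]}
  gripper: -0.3

```text
time_s: 19.55
position: [0.4381, -0.327, 0.1522]
tcp_rot: [[0.26, 0.965, 0.003], [0.965, -0.26, -0.003], [-0.002, 0.004, -1.0]]
force: [-0.9, -0.3, -0.9]
opening: 0.64
grasp_force: 0.0
```

Run:
```python
from h import *
S=Ro.from_euler('z',YAW,degrees=True)
k=np.array([*N,.024])+S.apply([-.008,.086,.042]); print(k)
s=bot.read_state();print(s["position"],s["force"],s["opening"])
rel([*k[:2],.13],down(26)); rel([*k[:2],.067],down(26))
# check block seated: dark well blobs in wrist image
c=viewer.capture("wrist"); cv2.imwrite("pics/w6.png",c["color"][:,:,::-1])
n0=np.array([*N,.024])
pr=[proj(c,n0+S.apply([.043-.009*i,y,.012])) for i in range(1,9) for y in(.0135,)]
print(np.array(pr).round(0).tolist())
g=cv2.cvtColor(c["color"],cv2.COLOR_RGB2GRAY)
m=(g<175).astype(np.uint8); n,l,st,ce=cv2.connectedComponentsWithStats(m)
for q,v in zip(st,ce):
    if 40<q[4]<500 and abs(q[2]-q[3])<8:
        X=S.inv().apply(ray(c,v,.036)-n0)*1000
        if abs(X[0])<60 and abs(X[1])<40: print(v.round(1),q[2:],X.round(1))
```

```text
[ 0.50310794 -0.25779872  0.066     ]
[ 0.43806368 -0.32701978  0.15223507] [-0.93152998 -0.32777767 -0.92757327] 0.6396954935405981
off [0.0838, 0.0447, 0.0222] dr [0.17, 0.21, -41.1] rows 5.7
off [0.084, 0.0444, 0.0852] dr [0.17, 0.21, -41.1] rows 5.7
[[423.0, 220.0], [411.0, 219.0], [399.0, 218.0], [387.0, 217.0], [375.0, 216.0], [363.0, 216.0], [351.0, 215.0], [339.0, 214.0]]
[339.6 216. ] [10  9 74] [-28.1  12.1  12. ]
[351.5 216.9] [10 10 75] [-19.2  12.   12. ]
[363.6 217.5] [10 10 75] [-10.2  12.1  12. ]
[375.7 218.3] [10 10 75] [-1.1 12.2 12. ]
[387.7 219.1] [10  9 74] [ 7.9 12.2 12. ]
[399.7 220. ] [10 10 72] [16.9 12.1 12. ]
[411.5 220.7] [10 10 76] [25.8 12.2 12. ]
[437.4 224.7] [11 10 70] [45.6 10.5 12. ]
[338.6 227.9] [10  9 73] [-28.1   3.   12. ]
[350.5 228.5] [10 10 72] [-19.2   3.1  12. ]
[362.6 229.3] [10 10 73] [-10.1   3.1  12. ]
[374.5 230.1] [10  9 72] [-1.1  3.2 12. ]
[386.2 230.9] [10 10 72] [ 7.8  3.1 12. ]
[398.3 231.6] [10 10 74] [16.9  3.2 12. ]
[410.  232.4] [10 10 72] [25.8  3.1 12. ]
[435.6 236.6] [11 10 75] [45.5  1.3 12. ]
[337.6 239.2] [10  9 72] [-28.1  -5.8  12. ]
[349.5 240. ] [10  9 71] [-19.1  -5.8  12. ]
[361.3 241. ] [10  9 71] [-10.1  -5.9  12. ]
[373.1 241.7] [ 9 10 70] [-1.1 -5.9 12. ]
[384.9 242.3] [10  9 69] [ 7.8 -5.8 12. ]
[396.7 243.1] [10  9 70] [16.8 -5.8 12. ]
[408.5 244. ] [10  9 70] [25.9 -5.9 12. ]
[433.5 248.6] [11  9 64] [45.4 -8.2 12. ]
[336.5 250.8] [10  9 71] [-28.2 -14.9  12. ]
[348.4 251.6] [10  9 68] [-19.1 -15.   12. ]
[360.1 252.1] [ 9  9 67] [-10.2 -14.7  12. ]
[371.8 253. ] [10  9 70] [ -1.2 -14.8  12. ]
[383.7 253.9] [10  9 69] [  7.9 -14.9  12. ]
[395.4 254.4] [10 10 70] [ 16.9 -14.7  12. ]
[407.  255.2] [10  9 69] [ 25.8 -14.7  12. ]
[431.7 260.4] [11 11 73] [ 45.3 -17.6  12. ]
```

Call:
servo_tool:
  targets:
    - {"offset": [0.025, 0.013, 0], "dr": [0, 0, -7]}
    - {"offset": [0.05, 0.026, 0], "dr": [0, 0, -14]}
    - {"offset": [0.075, 0.039, 0], "dr": [0, 0, -21]}
    - {"offset": [0.084, 0.0445, 0], "dr": [0, 0, -28]}
    - {"offset": [0.084, 0.0445, 0.01], "dr": [0, 0, -35]}
    - {"offset": [0.084, 0.0445, 0.03], "dr": [0, 0, -41]}
    - {"offset": [0.084, 0.0445, 0.055], "dr": [0, 0, -41]}
    - {"offset": [0.084, 0.0445, 0.075], "dr": [0, 0, -41]}
    - {"offset": [0.084, 0.0445, 0.085], "dr": [0, 0, -41]}
    - {"offset": [0.084, 0.0445, 0.085], "dr": [0, 0, -41]}
    - {"offset": [0.084, 0.0445, 0.085], "dr": [0, 0, -41]}

```text
time_s: 20.52
position: [0.5012, -0.256, 0.0643]
tcp_rot: [[-0.437, 0.9, -0.002], [0.899, 0.437, 0.002], [0.003, -0.001, -1.0]]
force: [-0.1, -0.4, -0.3]
opening: 0.649
grasp_force: 0.0
```

Run:
```python
from h import *
s=bot.read_state();print(s["position"],s["force"],s["opening"])
rel([.5031,-.2578,.067],down(26))
```

```text
[ 0.50124176 -0.25596254  0.06427741] [-0.13473821 -0.44207775 -0.26097773] 0.6490785392393214
off [-0.0025, 0.0009, -0.0027] dr [-0.06, -0.16, -0.09] rows 0.1
```

Call:
servo_tool:
  targets:
    - {"offset": [-0.0025, 0.001, -0.002], "dr": [0, 0, 0]}
    - {"offset": [-0.0025, 0.001, -0.002], "dr": [0, 0, 0]}

```text
time_s: 20.68
position: [0.5053, -0.2594, 0.0688]
tcp_rot: [[-0.437, 0.899, 0.003], [0.899, 0.437, -0.002], [-0.003, 0.002, -1.0]]
force: [-0.6, 0.3, 0.3]
opening: 0.651
grasp_force: 0.0
```

Call:
servo_tool:
  targets:
    - {"offset": [0, 0, 0], "dr": [0, 0, 0]}
    - {"offset": [0, 0, 0], "dr": [0, 0, 0]}
    - {"offset": [0, 0, 0], "dr": [0, 0, 0]}
    - {"offset": [0, 0, 0], "dr": [0, 0, 0]}
    - {"offset": [0, 0, 0], "dr": [0, 0, 0]}
    - {"offset": [0, 0, 0], "dr": [0, 0, 0]}
    - {"offset": [0, 0, 0], "dr": [0, 0, 0]}
  gripper: 1

```text
time_s: 21.27
position: [0.5034, -0.2586, 0.0679]
tcp_rot: [[-0.438, 0.899, -0.001], [0.899, 0.438, -0.0], [0.0, -0.001, -1.0]]
force: [-3.7, -3.2, 5.9]
opening: 0.427
grasp_force: 30.0
```

Call:
servo_tool:
  targets:
    - {"offset": [0, 0, 0], "dr": [0, 0, 6]}
    - {"offset": [0, 0, 0], "dr": [0, 0, 12]}
    - {"offset": [0, 0, 0], "dr": [0, 0, 18]}
    - {"offset": [0, 0, 0], "dr": [0, 0, 24]}
    - {"offset": [0, 0, 0], "dr": [0, 0, 30]}
    - {"offset": [0, 0, 0], "dr": [0, 0, 36]}
    - {"offset": [0, 0, 0], "dr": [0, 0, 42]}
    - {"offset": [0, 0, 0], "dr": [0, 0, 48]}
    - {"offset": [0, 0, 0], "dr": [0, 0, 54]}
    - {"offset": [0, 0, 0], "dr": [0, 0, 60]}
    - {"offset": [0, 0, 0], "dr": [0, 0, 66]}
    - {"offset": [0, 0, 0], "dr": [0, 0, 72]}
    - {"offset": [0, 0, 0], "dr": [0, 0, 78]}
    - {"offset": [0, 0, 0], "dr": [0, 0, 84]}
    - {"offset": [0, 0, 0], "dr": [0, 0, 90]}
    - {"offset": [0, 0, 0], "dr": [0, 0, 96]}
    - {"offset": [0, 0, 0], "dr": [0, 0, 102]}
    - {"offset": [0, 0, 0], "dr": [0, 0, 108]}
    - {"offset": [0, 0, 0], "dr": [0, 0, 114]}
    - {"offset": [0, 0, 0], "dr": [0, 0, 120]}

```text
time_s: 22.93
position: [0.5017, -0.2574, 0.0679]
tcp_rot: [[0.997, -0.075, -0.004], [-0.075, -0.997, 0.002], [-0.005, -0.002, -1.0]]
force: [-5.6, 1.9, 8.0]
opening: 0.429
grasp_force: 30.0
```

Call:
servo_tool:
  targets:
    - {"offset": [0, 0, 0], "dr": [0, 0, 0.5]}
    - {"offset": [0, 0, 0], "dr": [0, 0, 0.5]}

```text
time_s: 23.1
position: [0.5017, -0.2574, 0.0679]
tcp_rot: [[0.997, -0.079, -0.005], [-0.079, -0.997, 0.002], [-0.005, -0.002, -1.0]]
force: [-7.7, -0.5, 8.9]
opening: 0.427
grasp_force: 30.0
```

Run:
```python
from h import *
s=bot.read_state();y=s["tcp_rot"][:,1];print(s["position"],s["force"],s["moment"],s["opening"],np.degrees(np.arctan2(y[1],y[0])))
```

```text
[ 0.50165219 -0.25742521  0.0679077 ] [-7.65398587 -0.48056225  8.86665487] [-0.09075791  1.21729186 -0.00232142] 0.42706655694248713 -94.54566644196896
```

Turned 120.5° with near-zero axial moment. I'll release, rise and check the bar with the hole and well positions.

Call:
servo_tool:
  targets:
    - {"offset": [0, 0, 0], "dr": [0, 0, 0]}
    - {"offset": [0, 0, 0], "dr": [0, 0, 0]}
    - {"offset": [0, 0, 0], "dr": [0, 0, 0]}
    - {"offset": [0, 0, 0], "dr": [0, 0, 0]}
    - {"offset": [0, 0, -0.03], "dr": [0, 0, 0]}
    - {"offset": [0, 0, -0.06], "dr": [0, 0, 0]}
    - {"offset": [0, 0, -0.1], "dr": [0, 0, 0]}
    - {"offset": [-0.04, -0.04, -0.12], "dr": [0, 0, 0]}
    - {"offset": [-0.04, -0.04, -0.12], "dr": [0, 0, 0]}
    - {"offset": [-0.04, -0.04, -0.12], "dr": [0, 0, 0]}
    - {"offset": [-0.04, -0.04, -0.12], "dr": [0, 0, 0]}
    - {"offset": [-0.04, -0.04, -0.12], "dr": [0, 0, 0]}
  gripper: -0.3

```text
time_s: 24.1
position: [0.4681, -0.2158, 0.1873]
tcp_rot: [[0.997, -0.08, 0.001], [-0.08, -0.997, -0.001], [0.001, 0.001, -1.0]]
force: [0.9, 0.0, -0.1]
opening: 0.652
grasp_force: 0.0
```

Run:
```python
from h import *
S=Ro.from_euler('z',YAW,degrees=True); n0=np.array([*N,.024])
s=bot.read_state();print(s["position"],s["force"],s["opening"])
c=viewer.capture("wrist"); cv2.imwrite("pics/w7.png",c["color"][:,:,::-1])
g=cv2.cvtColor(c["color"],cv2.COLOR_RGB2GRAY)
m=(g<175).astype(np.uint8); n,l,st,ce=cv2.connectedComponentsWithStats(m)
print(proj(c,n0))
for q,v in zip(st,ce):
    if 25<q[4]<300 and abs(q[2]-q[3])<8:
        X=S.inv().apply(ray(c,v,.036)-n0)*1000; Y=S.inv().apply(ray(c,v,.045)-n0)*1000
        if abs(X[0])<60 and abs(X[1])<40: print(v.round(1),q[4],X[:2].round(1),Y[:2].round(1))
t=viewer.capture("top")["color"].astype(int); a=cv2.imread("pics/top0.png")[:,:,::-1].astype(int)
for n,(x,y) in dict(va=(263,190),vb=(387,316),dr=(352,190)).items(): print(n,np.abs(t-a)[y-12:y+12,x-10:x+10].mean())
```

```text
[ 0.46807863 -0.21583874  0.18733506] [ 0.85016056  0.02955133 -0.14328305] 0.6516572839068299
[458.46257474 192.78383714]
[464.2 148.9] 70 [34.8 12.3] [34.1 15.6]
[474.8 152. ] 68 [34.7  3.2] [34.   6.8]
[485.1 154.7] 72 [34.8 -5.6] [34.  -1.8]
[495.5 157.5] 73 [ 34.8 -14.6] [ 34.  -10.4]
[460.4 160. ] 70 [25.8 12.2] [25.4 15.6]
[470.9 162.8] 67 [25.9  3.2] [25.4  6.8]
[481.2 165.8] 68 [25.7 -5.7] [25.2 -1.8]
[491.7 168.3] 72 [ 25.9 -14.7] [ 25.4 -10.5]
[456.9 171. ] 68 [16.8 12.1] [16.6 15.4]
[467.1 173.7] 66 [16.8  3.2] [16.6  6.9]
[477.4 176.3] 67 [16.9 -5.7] [16.7 -1.8]
[487.7 179.1] 70 [ 16.9 -14.6] [ 16.7 -10.5]
[453.1 181.7] 67 [ 7.8 12.1] [ 7.8 15.4]
[463.2 184.2] 64 [8.  3.4] [8. 7.]
[473.7 187.2] 65 [ 7.8 -5.8] [ 7.9 -1.9]
[483.9 189.9] 66 [  7.8 -14.7] [  7.9 -10.5]
[449.3 192.2] 63 [-1.1 12.3] [-0.8 15.7]
[459.8 194.8] 65 [-1.   3.2] [-0.7  6.8]
[469.9 197.7] 63 [-1.1 -5.8] [-0.9 -1.9]
[480.1 200.3] 65 [ -1.1 -14.7] [ -0.8 -10.5]
[453.4 206.2] 128 [-11.3   5.1] [-10.8   8.7]
[469.3 210.6] 66 [-11.5  -9. ] [-10.9  -5.1]
[479.7 213.8] 80 [-11.9 -18.4] [-11.3 -14.2]
[441.6 214.8] 32 [-20.7  12.2] [-19.9  15.6]
[451.8 217.5] 33 [-20.7   3.2] [-19.9   6.9]
[438.9 223.3] 61 [-28.2  12.1] [-27.1  15.4]
[461.7 220. ] 32 [-20.7  -5.6] [-19.8  -1.7]
[471.9 222.8] 29 [-20.8 -14.7] [-20.  -10.6]
[448.8 225.8] 62 [-28.1   3.2] [-27.    6.9]
[458.8 228.5] 61 [-28.1  -5.7] [-27.1  -1.8]
[469. 231.] 62 [-28.  -14.7] [-27.  -10.6]
va 7.721527777777778
vb 27.62152777777778
dr 7.697222222222222
```

```bash
python3 -c "
from rig import ticket
print(ticket.hand_in())"
```

```text
the job is handed in; nothing more can be done
None
```

The job is handed in: the block is flat in the nest with its toe under the lip, the knob is six clicks out and the bar stands over row six. On the first insertion try the toe came down on the parked bar (about 12 N), so I lifted off and went in again cleanly. I last checked `vial_a` and `dropper` by image comparison and found them unmoved, but `vial_b`'s check was unclear, probably because the arm blocked the camera.

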